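# Count to the third bay and push the parts case home

### The job

Count along the rack's rail with a fingertip from the red end, touching the yellow tabs over the first, second and third bays in turn (every bay counts, full or empty) and no tab beyond the third. Then push the blue case along the bench into that third bay until it is fully home against the back. Do not lift or tip it, and leave the grey case, spray bottle, tape roll and screwdriver alone.

Things in the scene. Friction and masses are not known exactly. Their poses are not given: they have to be found in the camera images.
- rack: Fixed plywood rack on the bench: 7 upright dividers 6 mm thick, 54 mm high make 6 floorless bays in a row, 48 mm wide inside, open toward the robot, centred at rack y +135, +81, +27, -27, -81, -135 mm. Origin: bench level, middle of the row, plane of the bay mouths; x points into the bays, y along the row to the robot's left, z up. Yaw at most 0.15 rad.
- rail_mid (a point): Middle of the top of the flat aluminium rail that lies across the dividers over the bay mouths, at rack (16, 0, 62) mm. The rail spans rack x 3 to 29 mm, its underside 54 mm above the bench, so cases pass under it; behind it the bays are open on top. It carries the six yellow tabs.
- back_mid (a point): Point on the face of the rack's back wall that stops the cases, at rack (76, 0, 27) mm; the wall is 54 mm high.
- red_end: Fixed red end block, 84 x 22 x 66 mm, at one end of the rack (rack y about +177 or -177 mm; which end varies). Counting starts at this end. Origin: centre of its underside.
- grey_end: Fixed grey end block of the same size at the other end of the rack. Origin: centre of its underside.
- case_c (a point): Blue small-parts case with white label: a loose closed box 100 mm long (its x), 36 wide (y), 44 high, about 0.25 kg, on the bench between robot and bays, turned up to 0.3 rad from the rack's axes. The point is its centre, 22 mm up. Fully home, its centre is at rack x = 26 mm and its near end stands 24 mm out of the bay. It slides with friction and stays where left.
- stored_c (a point): A grey case of the same size already home in the end bay on the robot's left (rack y = +135 mm): loose, a bystander. The point is its centre.
- spray: Bystander: white spray bottle with red trigger head, 72 mm diameter, 198 mm high, standing left of the work. Origin: centre of its underside.
- tape: Bystander: cardboard-brown roll of tape, 100 mm diameter, 48 mm high, lying flat right of the work. Origin: centre of its underside.
- driver: Bystander: screwdriver lying on the bench right of the work, about 0.2 m long. Origin: under its middle, on the bench.
- tab_a: Yellow plastic tab fixed on the rail over the middle of the bay at rack y = 135 mm (tab 1 of 6 from the robot's left; count from the red end, whichever that is): 20 mm along rack x, 14 mm along rack y, standing 6 mm above the rail. Origin: centre of its top face, at rack (16, 135, 68) mm. Rigid.
- tab_b: Yellow plastic tab fixed on the rail over the middle of the bay at rack y = 81 mm (tab 2 of 6 from the robot's left; count from the red end, whichever that is): 20 mm along rack x, 14 mm along rack y, standing 6 mm above the rail. Origin: centre of its top face, at rack (16, 81, 68) mm. Rigid.
- tab_c: Yellow plastic tab fixed on the rail over the middle of the bay at rack y = 27 mm (tab 3 of 6 from the robot's left; count from the red end, whichever that is): 20 mm along rack x, 14 mm along rack y, standing 6 mm above the rail. Origin: centre of its top face, at rack (16, 27, 68) mm. Rigid.
- tab_d: Yellow plastic tab fixed on the rail over the middle of the bay at rack y = -27 mm (tab 4 of 6 from the robot's left; count from the red end, whichever that is): 20 mm along rack x, 14 mm along rack y, standing 6 mm above the rail. Origin: centre of its top face, at rack (16, -27, 68) mm. Rigid.
- tab_e: Yellow plastic tab fixed on the rail over the middle of the bay at rack y = -81 mm (tab 5 of 6 from the robot's left; count from the red end, whichever that is): 20 mm along rack x, 14 mm along rack y, standing 6 mm above the rail. Origin: centre of its top face, at rack (16, -81, 68) mm. Rigid.
- tab_f: Yellow plastic tab fixed on the rail over the middle of the bay at rack y = -135 mm (tab 6 of 6 from the robot's left; count from the red end, whichever that is): 20 mm along rack x, 14 mm along rack y, standing 6 mm above the rail. Origin: centre of its top face, at rack (16, -135, 68) mm. Rigid.
- case: The same blue case; this origin is the centre of its underside.
Mind the look-alikes: they are no part of the job. Of the things like the case, leave any that is green or pink; of the rest the larger one is meant.

How it is judged:
On the way, in this order (a step that is already met when the one before it is completed fails the run):
1. a fingertip touches the first tab from the red end (((y of red_end in the frame of rack above 0 m and contact force between the fingers and tab_a above 0.3 N) or (not (y of red_end in the frame of rack above 0 m) and contact force between the fingers and tab_f above 0.3 N))), for 0.1 s.
2. a fingertip touches the second tab from the red end (((y of red_end in the frame of rack above 0 m and contact force between the fingers and tab_b above 0.3 N) or (not (y of red_end in the frame of rack above 0 m) and contact force between the fingers and tab_e above 0.3 N))), for 0.1 s.
3. a fingertip touches the third tab from the red end (((y of red_end in the frame of rack above 0 m and contact force between the fingers and tab_c above 0.3 N) or (not (y of red_end in the frame of rack above 0 m) and contact force between the fingers and tab_d above 0.3 N))), for 0.1 s.
4. the blue case is fully home in the third bay from the red end (x of case_c in the frame of rack between 0.02 and 0.032 m and height (world z) of case_c below 0.03 m and angle between the x axis of case_c and the x axis of rack, either way round below 0.2 rad and ((y of red_end in the frame of rack above 0 m and y of case_c in the frame of rack between 0.018 and 0.036 m) or (not (y of red_end in the frame of rack above 0 m) and y of case_c in the frame of rack between -0.036 and -0.018 m))), for 0.2 s.
At the end, for the whole second after the job is handed in: The blue case lies at rest, flat on the bench, in the third bay from the red end, its far end within 6 mm of the back wall and its length within 0.2 rad of the bay's; the grey case, spray bottle, tape and screwdriver are within 20 mm of their starts (all of step 4 and linear speed of case below 0.02 m/s and distance of each of stored_c, spray, tape, driver from where it was at the start of the episode below 0.02 m); the robot touches nothing.
It fails at once if the blue case is lifted (centre more than 35 mm above the bench) (height (world z) of case_c above 0.035 m).
It fails at once if the blue case is tipped by more than 0.35 rad (angle between case_c's own z axis and vertical above 0.35 rad).
It fails at once if a finger touches a tab beyond the third from the red end ((y of red_end in the frame of rack above 0 m and (contact force between the fingers and tab_d above 1 N or contact force between the fingers and tab_e above 1 N or contact force between the fingers and tab_f above 1 N)) or (not (y of red_end in the frame of rack above 0 m) and (contact force between the fingers and tab_a above 1 N or contact force between the fingers and tab_b above 1 N or contact force between the fingers and tab_c above 1 N))).
It fails at once if the grey case, spray bottle, tape or screwdriver is moved more than 20 mm (distance of any of stored_c, spray, tape, driver from where it was at the start of the episode above 0.02 m).
It also fails if it takes over 72 s, if anything falls off the work surface, if the arm or the gripper's body presses on something with over 40 N, if the wrist force passes 120 N, or if a joint passes its speed limit or range.

### The arm

A 6-joint arm with a two-finger parallel gripper is mounted at the origin on the work surface. World frame = base frame: x ahead of the robot, y to its left, z up, the work surface at z = 0. Lengths are in m, angles in rad, forces in N, time in s.
With the tool pointing down it reaches from about 0.325 to 0.9 m from the base axis. Payload 3.5 kg.
Tool frame: the origin (TCP) lies at the very end of the fingers, on their centre line; the grasp point (between the pads) lies behind it (arm.grip_depth is the z of the grasp point in the tool frame, in m); z points along the fingers, y is the line along which they close (so a half turn about z gives the same grasp; the last joint's range is limited). The gripper opens to 85 mm and grips with 20 to 120 N. Pads are 22 mm wide; open, the fingers measure 114 mm over their backs; the gripper's body (76 mm by 85 mm) begins 54 mm behind the grasp point. The pads swing forward as they close: fully open they stand 13 mm farther back than shut.
Start: joints at [-1.407, 0.276, -0.026, 1.268, 0, 1.467], TCP at [0.165, -0.603, 0.231] pointing down, gripper open.
Joint ranges: [-3.12, 3.12], [-0.85, 1.88], [-1.08, 1.24], [-1.95, 2.15], [-1.57, 1.53], [-3.14, 3.14]. Speed limits (rad/s): [2.57, 2.57, 3.14, 3.14, 3.14, 3.14].

### API

Orientations are given as [roll, pitch, yaw] about the fixed x, y, z axes, in that order (R = Rz(yaw) Ry(pitch) Rx(roll)).
In Python, from station import arm, imaging, job gives the robot as it stands. The module is installed in compiled form; this text tells all that it offers.
- The arm moves only by the tool drive_tool, never from a script. Its argument "motion" is a list of rows, each a list of 3 entries, a list of its own where there are three numbers: the shift along the tool's x, y, z in m, then the turn about the tool's z in degrees, then the finger opening in m, from 0 to 0.0854. A call has 1 to 8 rows; each row is the pose to reach, as a shift and turn from the pose commanded when the call began, along the tool's axes at that moment; what a row does not reach only later rows make up. A row lasts 1/10 s, in which the tool goes at most 50 mm and 8.59 degrees, less where a joint would pass 70% of its speed; a pose out of reach is approached as far as the arm can. A call with a gripper value outside its range is refused whole. The fingers move at their own pace and stop on an object; the grip force is fixed at half the most. Time passes only in rows, so rows that repeat a pose let the fingers close. It gives the time, the measured TCP pose, the force, the opening and the grip force at its end, in the units of the state.
- arm.state(): the state, without advancing time (a new reading comes with each control period).
- imaging.read_camera(name): name is "scene" or "top" or "wrist"; returns (picture, depth): 480x640x3 uint8, red, green, blue; 480x640 float32, m along the optical axis (not along the pixel's ray), 0 where there is no reading.
- imaging.camera_info(name): a dict with "mtx" (3x3 intrinsics, pixels), "rvec" (rotation vector, rad) and "tvec" (3), from world to camera coordinates, as OpenCV has them; the wrist camera has in their place "mount" (4x4, takes a point from camera to tool coordinates, whose origin is the TCP and whose axes are the flange's). Camera axes: x right, y down, z forward; pixel columns grow to the right and rows downward; lengths in m; the calibration is good to about 2 mm. A picture is of the moment at which its call begins: read the wrist's pose just before it. camera_info takes no time and is no camera call.
- job.finish_job(): hands the job in; it is judged then, once.
The state is a dict: "time": time; "joint_pos": joint angles; "joint_velocities": joint speeds; "joint_efforts": joint torques, N m; "position": TCP position; "tcp_rot": TCP orientation; "ft_force": force on the tool from outside, world axes, zero at the start; "torque": the same for the moment, N m; "width": finger opening in m; "finger_force": force on a finger pad.
Only numpy, scipy, OpenCV 4.12 (cv2) and the standard library are available. Lean on these libraries where they do the work, as an engineer would, in place of code of your own. Each camera call takes 0.05 s, during which the arm holds its last target. There are 200 camera calls.

## Working session

There is one attempt and no reset: what is moved stays moved. The work goes in short steps, Python scripts to look and compute and a tool call to move; the robot and the scene stay as the last step left them, time stands still between calls to the robot, and variables do not carry over. Pictures are saved under pics/ and viewed, at most 10 in all, crops included, and the job is handed in when it is done.

Besides the shell and the picture viewer there is one more tool, called after "Emit:" as a command line: name --argument value ..., lists and objects as JSON in quotes. drive_tool: Moves the arm, as the interface text tells. Its arguments: {"type":"object","properties":{"motion":{"type":"array","items":{"type":"array"}}},"required":["motion"]}

```bash
mkdir -p pics
cat > h.py <<'E'
import numpy as np, cv2
from station import arm, imaging, job
def cam(n):
    i=imaging.camera_info(n); R=cv2.Rodrigues(np.array(i['rvec'],float))[0]; return np.array(i['mtx']),R,np.array(i['tvec'],float).ravel()
def cloud(n,d):
    K,R,t=cam(n); v,u=np.mgrid[:480,:640]; p=np.stack([(u-K[0,2])/K[0,0]*d,(v-K[1,2])/K[1,1]*d,d],-1)
    return (p-t)@R
def ray(n,u,v,z):
    K,R,t=cam(n); d=R.T@np.array([(u-K[0,2])/K[0,0],(v-K[1,2])/K[1,1],1]); c=-R.T@t
    return c+d*(z-c[2])/d[2]
E
python3 - <<'E'
from h import *
s=arm.state(); print({k:np.round(v,3).tolist() for k,v in s.items()}, arm.grip_depth)
for n in ('top','scene'):
    p,d=imaging.read_camera(n); cv2.imwrite(f'pics/{n}0.png',p[...,::-1]); np.savez(f'{n}0.npz',p=p,d=d)
    K,R,t=cam(n); print(n,-R.T@t)
E
```

```text
{'time': 0.0, 'joint_pos': [-1.407, 0.277, -0.028, 1.268, 0.0, 1.467], 'joint_velocities': [0.001, -0.001, -0.001, -0.003, 0.001, -0.001], 'joint_efforts': [-0.001, -44.551, 29.521, 0.016, 0.0, 0.0], 'position': [0.165, -0.602, 0.23], 'tcp_rot': [-3.139, -0.0, 0.267], 'ft_force': [0.211, 0.212, 0.471], 'torque': [-0.039, -0.019, 0.011], 'finger_force': 0.0, 'width': 0.085} -0.0187
top [ 0.47558965 -0.00134291  1.00063306]
scene [ 1.06527807 -0.43904416  1.14234099]
```

View pics/top0.png

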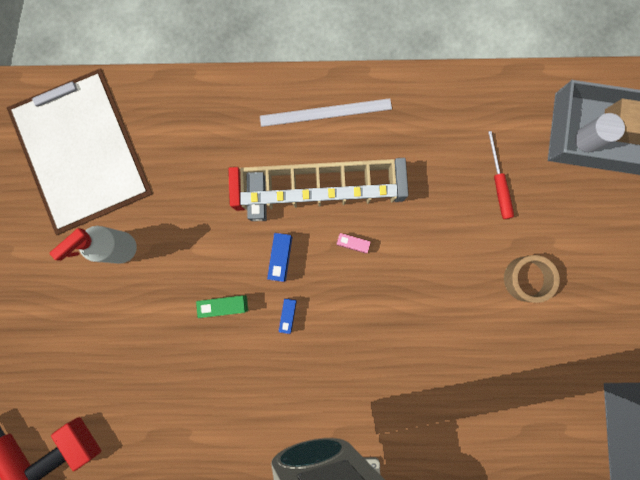

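View pics/scene0.png

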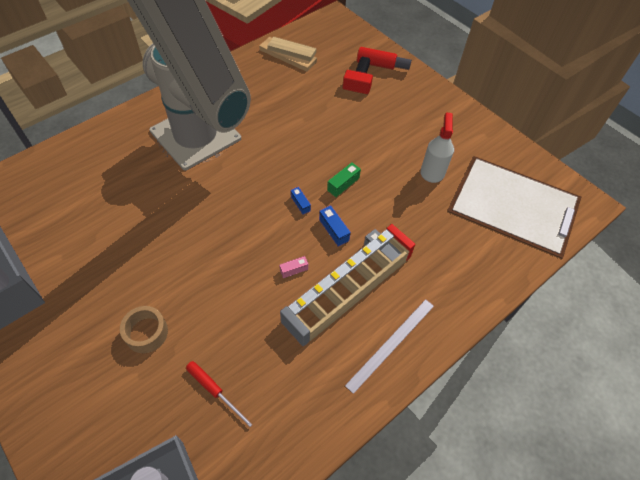

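Top view: the red end block is at the left (235,188), so counting runs left to right over the tabs at (254,197), (280,196) and (305,195). Things that could be taken for the case are the big blue (280,258), small blue (288,316), green (222,306) and pink (354,243). By the description I choose the big blue one. Next I'll measure it and check a close crop.

Run:
```python
from h import *
Z=np.load('top0.npz'); p,d=Z['p'],Z['d']; C=cloud('top',d)
h=cv2.cvtColor(p,cv2.COLOR_RGB2HSV); H,S,V=[h[...,i].astype(int) for i in range(3)]
def blobs(m,mn):
    n,l,st,c=cv2.connectedComponentsWithStats(m.astype(np.uint8)); return [(l==i,st[i,4],c[i]) for i in range(1,n) if st[i,4]>=mn]
tabs=[]
print('tabs')
for m,a,c in blobs((H>22)&(H<34)&(S>170)&(V>150),15):
    if 230<c[0]<400 and 170<c[1]<215:
        P=ray('top',*c,.068); tabs.append(P[:2]); print(a,c.round(1),P.round(4),np.median(C[m],0).round(4))
tabs=np.array(sorted(tabs,key=lambda t:-t[1]))
print('blue')
for m,a,c in blobs((H>105)&(H<125)&(S>140)&(V>60),80):
    cn=cv2.findContours(m.astype(np.uint8),0,2)[0][0]; r=cv2.minAreaRect(cn)
    q=np.array([ray('top',*x,.044)[:2] for x in cv2.boxPoints(r)])
    print(a,c.round(1),q.round(4).tolist(),'ctr',q.mean(0).round(4),'sides',np.linalg.norm(q-np.roll(q,1,0),axis=1).round(4),'zmed',np.median(C[m][:,2]).round(4))
    # top-face points from depth
    t=C[m|cv2.dilate(m.astype(np.uint8),np.ones((3,3))).astype(bool)]; t=t[(t[:,2]>.036)]
    if len(t)>50:
        r2=cv2.minAreaRect((t[:,:2]*1000).astype(np.float32)); print('  depth rect',r2)
for nm,m in (('red',((H<6)|(H>174))&(S>150)&(V>100)),):
    for m2,a,c in blobs(m,100): print(nm,a,c.round(1),np.median(C[m2],0).round(3))
v=tabs[0]-tabs[-1]; print('tabspan',np.linalg.norm(v))
yaw=np.arctan2(-v[0],v[1]); X=np.array([np.cos(yaw),np.sin(yaw)]);Y=np.array([-X[1],X[0]])
o=tabs.mean(0)-.016*X; print('yaw',yaw,'origin',o); 
for w in (135,81,27,-27): print(w,(o+.016*X+w/1000*Y).round(4),(o+Y*w/1000).round(4))
cv2.imwrite('pics/crop.png',cv2.resize(p[150:340,190:420,::-1],None,fx=3,fy=3))
```

```text
tabs
blue
704 [279.5 255. ] [[0.4834, 0.1273], [0.5806, 0.1121], [0.5745, 0.0755], [0.4774, 0.091]] ctr [0.529  0.1015] sides [0.0367 0.0984 0.0371 0.0983] zmed 0.043
  depth rect ((522.69091796875, 56.740806579589844), (129.01597595214844, 99.74996948242188), 81.34847259521484)
340 [287.3 314. ] [[0.3735, 0.1037], [0.4414, 0.0919], [0.4371, 0.0678], [0.3692, 0.0797]] ctr [0.4053 0.0858] sides [0.0244 0.069  0.0245 0.0689] zmed 0.0304
red 430 [233.9 187.5] [0.673 0.194 0.064]
red 541 [503.5 196.2] [ 0.655 -0.387  0.022]
red 432 [ 67.1 243.8] [0.548 0.464 0.197]
red 984 [ 70.3 446.8] [0.147 0.527 0.049]
red 670 [  8.9 463.5] [0.114 0.651 0.051]Traceback (most recent call last):
  File "<stdin>", line 23, in <module>
IndexError: index 0 is out of bounds for axis 0 with size 0
```

Run:
```python
from h import *
Z=np.load('top0.npz'); p,d=Z['p'],Z['d']
h=cv2.cvtColor(p,cv2.COLOR_RGB2HSV); H,S,V=[h[...,i].astype(int) for i in range(3)]
print(h[196,280],h[194,305],p[195,305])
m=((H>20)&(H<36)&(S>120)&(V>160)).astype(np.uint8)
n,l,st,c=cv2.connectedComponentsWithStats(m); tabs=[]
for i in range(1,n):
    if 230<c[i][0]<400 and 170<c[i][1]<215 and st[i,4]>=12: tabs.append(ray('top',*c[i],.068)[:2]); print(st[i,4],c[i].round(1),tabs[-1].round(4))
cv2.imwrite('pics/crop.png',cv2.resize(p[150:340,190:420,::-1],None,fx=3,fy=3))
tabs=np.array(sorted(tabs,key=lambda t:-t[1]))
print('gaps',np.linalg.norm(np.diff(tabs,axis=0),axis=1))
yaw=np.arctan2(tabs[-1][0]-tabs[0][0],tabs[0][1]-tabs[-1][1]); X=np.array([np.cos(yaw),np.sin(yaw)]);Y=np.array([-X[1],X[0]])
o=tabs.mean(0)-.016*X; print('yaw',yaw,'origin',o)
for w in (135,81,27): print(w,(o+.016*X+w/1000*Y).round(4))
for w in ((.529,.1015),): print('case rack',(np.array(w)-o)@X,(np.array(w)-o)@Y)
```

```text
[ 27 150 245] [ 27 151 245] [246 230 100]
53 [356.8 191.4] [ 0.6616 -0.0637]
54 [382.5 190. ] [ 0.6638 -0.1173]
54 [331.4 192.9] [ 0.6592 -0.0105]
52 [305.5 194.2] [0.6573 0.0436]
55 [253.8 197. ] [0.6528 0.1516]
51 [279.5 195.8] [0.6546 0.098 ]
gaps [0.05370141 0.05441356 0.05416984 0.05321942 0.05369527]
yaw 0.040763714393371266 origin [0.64223717 0.01629838]
135 [0.6527 0.1518]
81 [0.6549 0.0979]
27 [0.6571 0.0439]
case rack -0.10967093310768138 0.08974552723407346
```

View pics/crop.png

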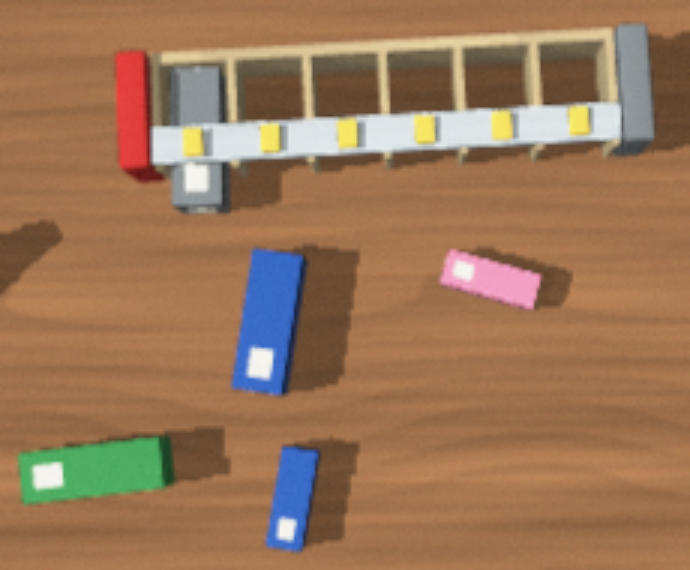

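The crop confirms the large blue case at crop (268,320), with the red end at (131,115). The first three tabs are at (193,141), (270,137) and (347,133). Now I'll travel toward the rack, turning the wrist half round (its range needs that) and closing the fingers.

Emit:
drive_tool --motion '[[[0.033, -0.03, 0], -8, 0], [[0.067, -0.06, 0], -16, 0], [[0.1, -0.09, 0], -24, 0], [[0.134, -0.12, 0], -32, 0], [[0.167, -0.15, 0], -40, 0], [[0.2, -0.18, 0], -48, 0], [[0.234, -0.21, 0], -56, 0], [[0.268, -0.24, 0], -64, 0]]'

```text
time: 0.9
position: [0.3604, -0.2989, 0.231]
tcp_rot: [-3.141, -0.0, 1.389]
ft_force: [1.0, -0.3, 0.0]
width: -0.0002
finger_force: 0.0
```

```bash
cat > to.py <<'E'
import sys
from h import *
from scipy.spatial.transform import Rotation as Ro
def to(x,y,z,yaw):
    s=arm.state(); R=Ro.from_euler('xyz',s['tcp_rot']).as_matrix()
    sh=R.T@(np.array([x,y,z])-s['position']); dy=(yaw-s['tcp_rot'][2]+np.pi)%(2*np.pi)-np.pi
    print('shift',sh.round(4),'turn',round(-np.degrees(dy),2),'| t',round(s['time'],2),'pos',np.round(s['position'],4),'rot',np.round(s['tcp_rot'],3),'F',np.round(s['ft_force'],2),'w',round(s['width'],4),'J',np.round(s['joint_pos'],2))
if __name__=='__main__': to(*map(float,sys.argv[1:5]))
E
python3 to.py .6527 .1518 .1 3.182
```

```text
shift [0.496  0.2061 0.1311] turn -102.73 | t 0.9 pos [ 0.3604 -0.2989  0.231 ] rot [-3.141 -0.     1.389] F [ 1.04 -0.25  0.04] w -0.0002 J [-0.83 -0.   -0.35  1.22  0.    0.92]
```

Emit:
drive_tool --motion '[[[0.034, 0.014, 0], -8, 0], [[0.068, 0.028, 0], -16, 0], [[0.102, 0.042, 0], -24, 0], [[0.136, 0.056, 0], -32, 0], [[0.17, 0.07, 0], -40, 0], [[0.204, 0.084, 0], -48, 0], [[0.238, 0.098, 0], -56, 0], [[0.27, 0.112, 0], -64, 0]]'

```text
time: 1.7
position: [0.5205, -0.0546, 0.2309]
tcp_rot: [-3.141, -0.001, 2.507]
ft_force: [0.8, 0.0, -0.2]
width: 0.0004
finger_force: 0.0
```

```bash
python3 to.py .6527 .1518 .1 3.182
```

```text
shift [0.0158 0.2446 0.1308] turn -38.67 | t 1.7 pos [ 0.5205 -0.0546  0.2309] rot [-3.141e+00 -1.000e-03  2.507e+00] F [ 0.82  0.04 -0.18] w 0.0004 J [-0.23  0.1  -0.25  1.23 -0.    0.41]
```

Emit:
drive_tool --motion '[[[0.003, 0.041, 0.0], -7, 0], [[0.005, 0.082, 0.01], -14, 0], [[0.008, 0.123, 0.02], -21, 0], [[0.011, 0.164, 0.03], -28, 0], [[0.014, 0.205, 0.05], -35, 0], [[0.016, 0.2446, 0.08], -38.7, 0], [[0.016, 0.2446, 0.11], -38.7, 0], [[0.016, 0.2446, 0.11], -38.7, 0]]'

```text
time: 2.5
position: [0.6493, 0.1499, 0.1151]
tcp_rot: [-3.14, -0.011, -3.105]
ft_force: [-1.3, -1.1, 0.0]
width: 0.0
finger_force: 0.0
```

```bash
python3 to.py .6527 .1518 .07 3.182
python3 - <<'E'
from h import *
s=arm.state(); p,d=imaging.read_camera('wrist'); i=imaging.camera_info('wrist'); print(i['mount'],i['mtx'])
np.savez('w1.npz',p=p,d=d); cv2.imwrite('pics/w1.png',p[...,::-1])
E
```

```text
shift [-0.0039  0.0018  0.0451] turn -0.23 | t 2.5 pos [0.6493 0.1499 0.1151] rot [-3.14  -0.011 -3.105] F [-1.29 -1.13  0.01] w 0.0 J [ 0.13  0.43 -0.06  1.09 -0.    0.09]
[[-4.64450931e-04 -9.61776429e-01 -2.73835508e-01  6.86889488e-02]
 [ 9.99999694e-01 -2.74126465e-04 -7.33295758e-04  1.09344087e-03]
 [ 6.30201016e-04 -2.73835764e-01  9.61776261e-01 -1.43454710e-01]
 [ 0.00000000e+00  0.00000000e+00  0.00000000e+00  1.00000000e+00]] [[350.94511561   0.         319.09116099]
 [  0.         350.94511561 245.48256095]
 [  0.           0.           1.        ]]
```

View pics/w1.png

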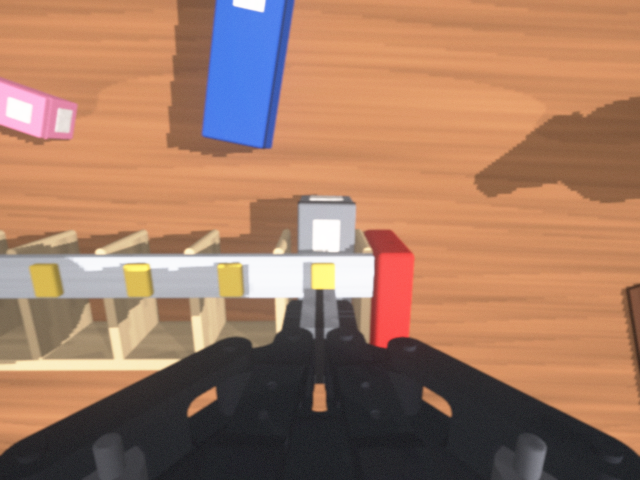

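The wrist view shows the fingertips (320,290) right over the first tab (322,276), next to the red block (390,280). Now I'll lower in steps.

Emit:
drive_tool --motion '[[[0, 0, 0], 0, 0], [[0, 0, 0.02], 0, 0], [[0, 0, 0.04], 0, 0], [[0, 0, 0.046], 0, 0], [[0, 0, 0.049], 0, 0], [[0, 0, 0.049], 0, 0]]'

```text
time: 3.15
position: [0.6544, 0.1491, 0.0737]
tcp_rot: [3.141, 0.002, -3.108]
ft_force: [-0.9, 0.0, -0.4]
width: 0.0001
finger_force: 0.0
```

```bash
python3 to.py .6527 .1518 .068 3.182
```

```text
shift [0.0016 0.0028 0.0057] turn -0.37 | t 3.15 pos [0.6544 0.1491 0.0737] rot [ 3.141e+00  2.000e-03 -3.108e+00] F [-0.88  0.   -0.4 ] w 0.0001 J [ 0.13  0.47 -0.1   1.    0.    0.09]
```

Emit:
drive_tool --motion '[[[0, 0.002, 0.003], 0, 0], [[0, 0.002, 0.005], 0, 0], [[0, 0.002, 0.006], 0, 0], [[0, 0.002, 0.006], 0, 0]]'

```text
time: 3.55
position: [0.6544, 0.1517, 0.0681]
tcp_rot: [3.141, 0.002, -3.107]
ft_force: [-1.1, 0.7, 5.4]
width: 0.0003
finger_force: 2.8
```

Emit:
drive_tool --motion '[[[0, 0, 0.001], 0, 0], [[0, 0, 0.001], 0, 0], [[0, 0, 0.001], 0, 0], [[0, 0, -0.02], 0, 0], [[0, 0, -0.02], 0, 0]]'

```text
time: 4.05
position: [0.6561, 0.1519, 0.0895]
tcp_rot: [3.141, 0.006, -3.107]
ft_force: [0.5, 0.2, -0.2]
width: 0.0001
finger_force: 0.0
```

```bash
python3 to.py .6549 .0979 .068 3.182
```

```text
shift [ 0.0032 -0.0539  0.0214] turn -0.32 | t 4.05 pos [0.6561 0.1519 0.0895] rot [ 3.141  0.006 -3.107] F [ 0.49  0.23 -0.24] w 0.0001 J [ 0.13  0.45 -0.09  1.02  0.    0.1 ]
```

Emit:
drive_tool --motion '[[[0.001, -0.027, 0], 0, 0], [[0.002, -0.054, 0], 0, 0], [[0.002, -0.054, 0], 0, 0], [[0.002, -0.054, 0.015], 0, 0], [[0.002, -0.054, 0.019], 0, 0], [[0.002, -0.054, 0.0205], 0, 0], [[0.002, -0.054, 0.021], 0, 0], [[0.002, -0.054, 0.021], 0, 0]]'

```text
time: 4.85
position: [0.6538, 0.0975, 0.068]
tcp_rot: [-3.139, 0.001, -3.106]
ft_force: [-6.4, -2.5, 18.7]
width: 0.0001
finger_force: 9.1
```

Emit:
drive_tool --motion '[[[0, 0, 0], 0, 0], [[0, 0, -0.02], 0, 0], [[0, 0, -0.02], 0, 0], [[0.001, -0.027, -0.02], 0, 0], [[0.002, -0.054, -0.02], 0, 0], [[0.002, -0.054, -0.02], 0, 0]]'

```text
time: 5.45
position: [0.6526, 0.0415, 0.0833]
tcp_rot: [-3.141, -0.002, -3.109]
ft_force: [0.3, 1.0, 0.4]
width: 0.0001
finger_force: 0.0
```

```bash
python3 to.py .6571 .0439 .068 3.182
```

```text
shift [-0.0046  0.0023  0.0153] turn -0.45 | t 5.45 pos [0.6526 0.0415 0.0833] rot [-3.141e+00 -2.000e-03 -3.109e+00] F [0.34 0.98 0.38] w 0.0001 J [-0.03  0.43 -0.13  1.01 -0.   -0.07]
```

Emit:
drive_tool --motion '[[[-0.004, 0.002, 0], 0, 0], [[-0.004, 0.002, 0.011], 0, 0], [[-0.004, 0.002, 0.014], 0, 0], [[-0.004, 0.002, 0.016], 0, 0], [[-0.004, 0.002, 0.017], 0, 0], [[-0.004, 0.002, 0.017], 0, 0]]'

```text
time: 6.05
position: [0.6571, 0.0459, 0.0682]
tcp_rot: [3.142, -0.0, -3.106]
ft_force: [-0.2, -0.6, -0.2]
width: 0.0003
finger_force: 0.0
```

Emit:
drive_tool --motion '[[[0, 0, 0.0015], 0, 0], [[0, 0, 0.002], 0, 0], [[0, 0, 0.002], 0, 0], [[0, 0, 0.002], 0, 0]]'

```text
time: 6.45
position: [0.6575, 0.0458, 0.0681]
tcp_rot: [3.141, 0.001, -3.107]
ft_force: [-3.3, 1.0, 8.5]
width: -0.0003
finger_force: 4.3
```

Emit:
drive_tool --motion '[[[0, 0, 0], 0, 0], [[0, 0, -0.03], 0, 0], [[0, 0, -0.06], 0, 0], [[0.04, 0.015, -0.07], 3, 0.05], [[0.08, 0.03, -0.07], 7, 0.065], [[0.11, 0.045, -0.07], 10.9, 0.065], [[0.126, 0.056, -0.07], 10.9, 0.065], [[0.126, 0.056, -0.07], 10.9, 0.065]]'

```text
time: 7.25
position: [0.5268, 0.098, 0.1361]
tcp_rot: [-3.141, -0.001, 2.988]
ft_force: [1.1, -1.2, -1.3]
width: 0.0652
finger_force: 0.0
```

```bash
python3 to.py .529 .1015 .012 2.986
python3 - <<'E'
from h import *
p,d=imaging.read_camera('wrist'); cv2.imwrite('pics/w2.png',p[...,::-1])
E
```

```text
shift [-0.0018  0.0038  0.1241] turn 0.11 | t 7.25 pos [0.5268 0.098  0.1361] rot [-3.141e+00 -1.000e-03  2.988e+00] F [ 1.12 -1.25 -1.25] w 0.0652 J [ 0.06  0.19 -0.35  1.03  0.    0.22]
```

View pics/w2.png

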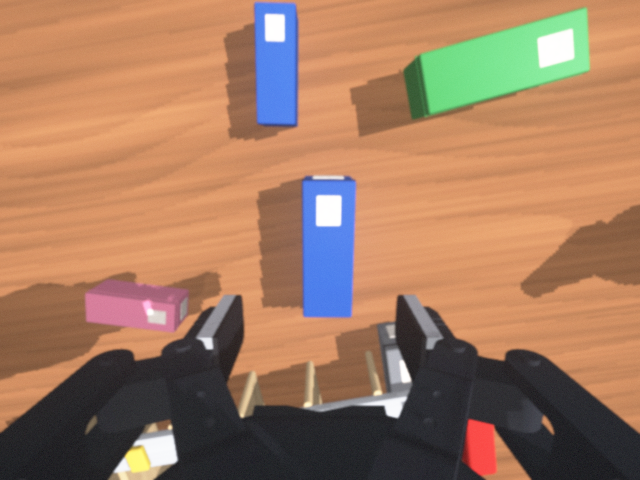

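The wrist view shows the case (328,250) aligned between the open fingers (225,325) and (415,325), with the small blue case well away at (277,65). I'll go down astride it and narrow loosely to 39 mm, which guides the case without gripping it.

Emit:
drive_tool --motion '[[[-0.002, 0.003, 0.04], 0, 0.065], [[-0.002, 0.003, 0.08], 0, 0.065], [[-0.002, 0.003, 0.105], 0, 0.065], [[-0.002, 0.003, 0.12], 0, 0.065], [[-0.002, 0.003, 0.12], 0, 0.055], [[-0.002, 0.003, 0.12], 0, 0.045], [[-0.002, 0.003, 0.12], 0, 0.039], [[-0.002, 0.003, 0.12], 0, 0.039]]'

```text
time: 8.1
position: [0.5337, 0.0999, 0.0177]
tcp_rot: [3.141, 0.003, 2.986]
ft_force: [0.3, 1.4, -0.4]
width: 0.0392
finger_force: 0.4
```

```bash
python3 to.py .533 .039 .012 3.182
```

```text
shift [-0.0087 -0.0602  0.0057] turn -11.23 | t 8.1 pos [0.5337 0.0999 0.0177] rot [3.141e+00 3.000e-03 2.986e+00] F [ 0.27  1.42 -0.39] w 0.0392 J [ 0.07  0.34 -0.45  0.78  0.    0.22]
```

Emit:
drive_tool --motion '[[[-0.001, -0.008, 0], -1.6, 0.039], [[-0.002, -0.016, 0], -3.2, 0.039], [[-0.004, -0.025, 0], -5, 0.039], [[-0.005, -0.034, 0], -6.6, 0.039], [[-0.006, -0.043, 0], -8.2, 0.039], [[-0.008, -0.052, 0], -10, 0.039], [[-0.009, -0.06, 0], -11.2, 0.039], [[-0.009, -0.06, 0], -11.2, 0.039]]'

```text
time: 8.9
position: [0.5323, 0.0382, 0.0173]
tcp_rot: [-3.141, 0.002, -3.103]
ft_force: [0.0, -0.7, -0.3]
width: 0.0386
finger_force: 0.0
```

```bash
cat > case.py <<'E'
from h import *
o=np.array([.6422,.0163]);yaw=.0408;X=np.array([np.cos(yaw),np.sin(yaw)]);Y=np.array([-X[1],X[0]])
def case(save=None):
    p,d=imaging.read_camera('top'); h=cv2.cvtColor(p,cv2.COLOR_RGB2HSV); H,S,V=[h[...,i].astype(int) for i in range(3)]
    m=((H>105)&(H<125)&(S>140)&(V>60)).astype(np.uint8); m[290:]=0
    n,l,st,c=cv2.connectedComponentsWithStats(m)
    for i in range(1,n):
        if st[i,4]<60: continue
        r=cv2.minAreaRect(cv2.findContours((l==i).astype(np.uint8),0,2)[0][0])
        q=np.array([ray('top',*x,.044)[:2] for x in cv2.boxPoints(r)]); R=np.c_[(q-o)@X,(q-o)@Y]*1000
        R=R[np.argsort(R[:,0])]; a=R[:2].mean(0);b=R[2:].mean(0)
        print(st[i,4],'rack ctr',R.mean(0).round(1),'near',a.round(1),'far',b.round(1),'relyaw',np.arctan2(b[1]-a[1],b[0]-a[0]).round(3))
    if save: cv2.imwrite(save,cv2.resize(p[150:340,190:420,::-1],None,fx=3,fy=3))
if __name__=='__main__':
    import sys; case(*sys.argv[1:])
E
python3 case.py; python3 to.py .534 .039 .012 3.182
```

```text
shift [-0.0018  0.0003  0.0052] turn -0.1 | t 8.95 pos [0.5322 0.0386 0.0172] rot [-3.141e+00  2.000e-03 -3.103e+00] F [-0.4  -0.15  0.45] w 0.0392 J [-0.05  0.32 -0.47  0.78 -0.   -0.09]
```

Emit:
drive_tool --motion '[[[0, 0, 0], 0, 0.06], [[0, 0, 0], 0, 0.062], [[0, 0, -0.03], 0, 0.062], [[0, 0, -0.07], 0, 0.062], [[0.025, 0, -0.09], 0, 0.04], [[0.06, 0.001, -0.09], 0, 0], [[0.085, 0.001, -0.09], 0, 0], [[0.085, 0.001, -0.09], 0, 0]]'

```text
time: 9.75
position: [0.442, 0.0372, 0.1056]
tcp_rot: [3.141, -0.004, -3.101]
ft_force: [-0.0, -0.6, -0.6]
width: 0.0036
finger_force: 0.0
```

```bash
python3 case.py pics/c3.png; python3 to.py .452 .035 .012 3.182;  python3 - <<'E'
from h import *
p,d=imaging.read_camera('wrist'); cv2.imwrite('pics/w3.png',p[...,::-1])
E
```

```text
589 rack ctr [-109.2   26.4] near [-153.    26.3] far [-65.5  26.5] relyaw 0.002
shift [-0.0073 -0.0023  0.0941] turn -0.01 | t 9.8 pos [0.4447 0.037  0.1061] rot [ 3.142e+00 -1.000e-03 -3.101e+00] F [ 0.92 -1.12 -0.27] w 0.0004 J [-0.06  0.07 -0.56  0.94 -0.   -0.1 ]
```

View pics/c3.png

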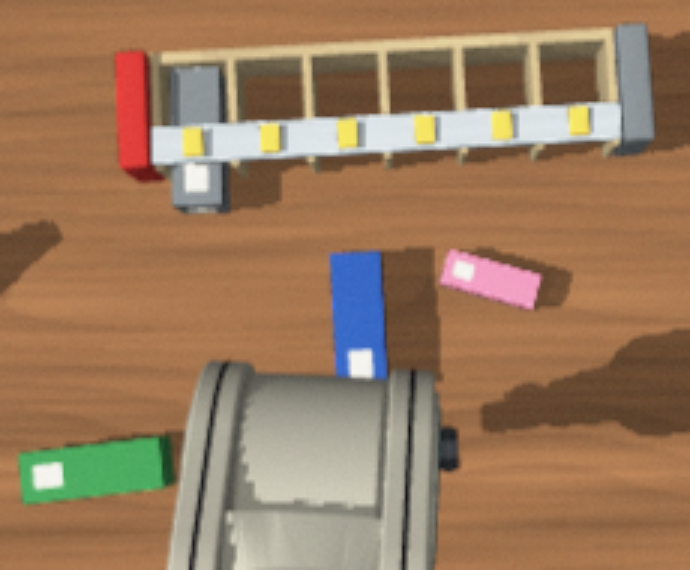

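The case is square to the rack in front of the third bay (crop (358,315), rack y 26 mm). Lowering the closed fingers behind its near end and starting the push.

Emit:
drive_tool --motion '[[[0, -0.002, 0.045], 0, 0], [[0, -0.002, 0.085], 0, 0], [[0, -0.002, 0.09], 0, 0], [[0, -0.002, 0.09], 0, 0], [[-0.015, -0.002, 0.09], 0, 0], [[-0.025, -0.002, 0.09], 0, 0], [[-0.035, -0.002, 0.09], 0, 0], [[-0.045, -0.002, 0.09], 0, 0]]'

```text
time: 10.65
position: [0.4923, 0.0365, 0.0173]
tcp_rot: [-3.141, 0.0, -3.102]
ft_force: [-2.4, -0.7, 2.6]
width: 0.0003
finger_force: 1.5
```

```bash
python3 case.py; python3 to.py .607 .0419 .015 3.182
```

```text
266 rack ctr [-58.7  26.3] near [-75.7  27.1] far [-41.6  25.4] relyaw -0.05
shift [-0.1122  0.001   0.003 ] turn -0.03 | t 10.7 pos [0.495  0.0364 0.0175] rot [-3.141  0.004 -3.102] F [ 0.86 -0.1  -1.34] w -0.0001 J [-0.06  0.27 -0.55  0.75  0.   -0.1 ]
```

Emit:
drive_tool --motion '[[[-0.012, 0, 0], 0, 0], [[-0.024, 0, 0], 0, 0], [[-0.036, 0, 0], 0, 0], [[-0.048, 0, 0], 0, 0], [[-0.06, 0, 0], 0, 0]]'

```text
time: 11.2
position: [0.5522, 0.0389, 0.0163]
tcp_rot: [3.142, -0.001, -3.102]
ft_force: [-2.8, 0.5, 2.5]
width: 0.0001
finger_force: 1.5
```

```bash
python3 case.py pics/c4.png; python3 to.py .607 .0419 .015 3.182
```

```text
shift [-0.0516  0.001   0.002 ] turn -0.03 | t 11.25 pos [0.5554 0.0388 0.0168] rot [-3.141  0.004 -3.102] F [ 2.09 -0.73 -0.15] w -0.0001 J [-0.05  0.36 -0.42  0.79  0.   -0.09]
```

View pics/c4.png

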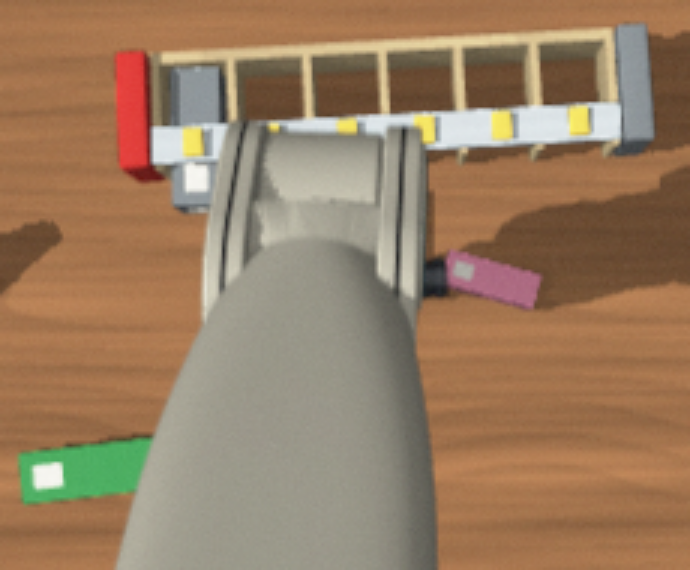

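The arm now hides the case in the top view, and the forces are low (about 3 N). By the fingers' travel the nose is under the rail, so I'll carry on gently while watching the force.

Emit:
drive_tool --motion '[[[-0.01, 0, 0], 0, 0], [[-0.02, 0, 0], 0, 0], [[-0.03, 0, 0], 0, 0], [[-0.036, 0, 0], 0, 0], [[-0.036, 0, 0], 0, 0]]'

```text
time: 11.75
position: [0.5893, 0.0403, 0.0166]
tcp_rot: [-3.142, 0.002, -3.102]
ft_force: [-0.2, 0.9, -0.4]
width: -0.0
finger_force: 0.0
```

```bash
python3 to.py .607 .0419 .015 3.182
python3 - <<'E'
from h import *
p,d=imaging.read_camera('scene'); np.savez('s5.npz',p=p,d=d); cv2.imwrite('pics/s5.png',cv2.resize(p[190:350,250:440,::-1],None,fx=3.5,fy=3.5))
E
```

```text
shift [-0.0177  0.0009  0.0017] turn -0.03 | t 11.75 pos [0.5893 0.0403 0.0166] rot [-3.142e+00  2.000e-03 -3.102e+00] F [-0.19  0.93 -0.42] w -0.0 J [-0.04  0.41 -0.34  0.82  0.   -0.08]
```

View pics/s5.png

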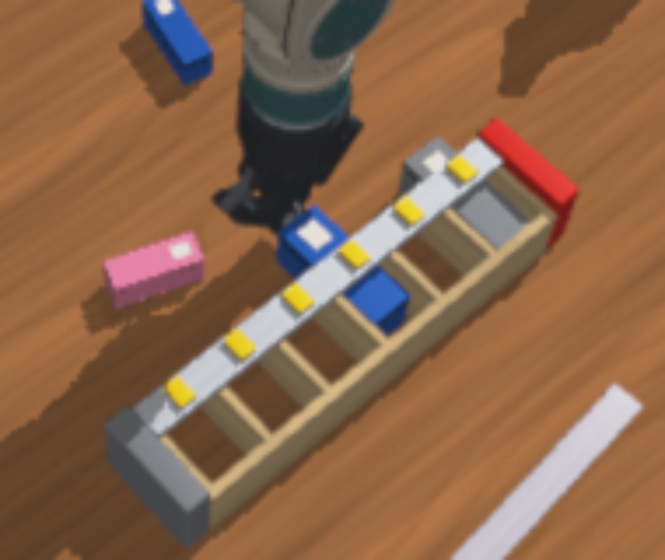

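The scene view shows the blue case under the third tab (353,254), its nose at (380,300) inside the third bay and a little short of the back. Finishing the push with small steps.

Emit:
drive_tool --motion '[[[-0.006, 0, 0], 0, 0], [[-0.011, 0, 0], 0, 0], [[-0.014, 0, 0], 0, 0], [[-0.016, 0, 0], 0, 0], [[-0.018, 0, 0], 0, 0], [[-0.018, 0, 0], 0, 0]]'

```text
time: 12.4
position: [0.6057, 0.041, 0.0163]
tcp_rot: [-3.142, 0.0, -3.102]
ft_force: [-1.3, -0.0, 0.3]
width: 0.0003
finger_force: 0.4
```

Emit:
drive_tool --motion '[[[-0.002, 0, 0], 0, 0], [[-0.003, 0, 0], 0, 0], [[-0.004, 0, 0], 0, 0], [[-0.004, 0, 0], 0, 0]]'

```text
time: 12.8
position: [0.6078, 0.0411, 0.0162]
tcp_rot: [-3.141, -0.003, -3.102]
ft_force: [-6.0, -1.2, 3.4]
width: 0.0
finger_force: 2.8
```

Emit:
drive_tool --motion '[[[-0.001, 0, 0], 0, 0], [[-0.002, 0, 0], 0, 0], [[-0.002, 0, 0], 0, 0]]'

```text
time: 13.1
position: [0.6078, 0.0411, 0.016]
tcp_rot: [-3.141, -0.007, -3.102]
ft_force: [-9.2, -0.2, 7.2]
width: -0.0002
finger_force: 4.7
```

The case has stopped against the wall: the force rises with no motion. Backing off, lifting clear and checking.

Emit:
drive_tool --motion '[[[0.005, 0, 0], 0, 0], [[0.02, 0, 0], 0, 0], [[0.05, 0, -0.02], 0, 0], [[0.09, 0, -0.06], 0, 0], [[0.13, 0, -0.1], 0, 0], [[0.17, 0, -0.14], 0, 0], [[0.21, 0, -0.16], 0, 0], [[0.21, 0, -0.16], 0, 0]]'

```text
time: 13.9
position: [0.4006, 0.0329, 0.1792]
tcp_rot: [-3.141, 0.005, -3.102]
ft_force: [0.9, -0.0, -0.3]
width: 0.0002
finger_force: 0.0
```

```bash
cat > fin.py <<'E'
from case import *
case('pics/c6.png')
p,d=imaging.read_camera('top'); P=cloud('top',d); r=np.stack([(P[...,:2]-o)@X,(P[...,:2]-o)@Y],-1)*1000
h=cv2.cvtColor(p,cv2.COLOR_RGB2HSV); m=(h[...,0]>105)&(h[...,0]<125)&(h[...,1]>140); m[290:]=False
q=r[m]; print('blue pts',len(q),'min/max x',np.percentile(q[:,0],[1,99]).round(1),'y',np.percentile(q[:,1],[1,99]).round(1))
p0=np.load('top0.npz')['p'].astype(int)
for n,(u0,u1,v0,v1) in dict(grey=(246,268,170,222),spray=(50,138,225,265),tape=(500,565,250,305),driver=(485,515,130,220)).items(): print(n,np.abs(p0-p)[v0:v1,u0:u1].mean().round(2))
print(arm.state()['ft_force'],arm.state()['time'])
E
python3 fin.py
```

```text
306 rack ctr [55.1 26. ] near [34.5 25.7] far [75.8 26.2] relyaw 0.011
150 rack ctr [-10.3  26. ] near [-26.4  26.8] far [ 5.9 25.1] relyaw -0.05
blue pts 456 min/max x [-22.2  75.1] y [ 8.9 43.2]
grey 1.66
spray 2.0
tape 31.67
driver 1.92
[ 0.79294484  0.06182031 -0.13882637] 14.0
```

View pics/c6.png

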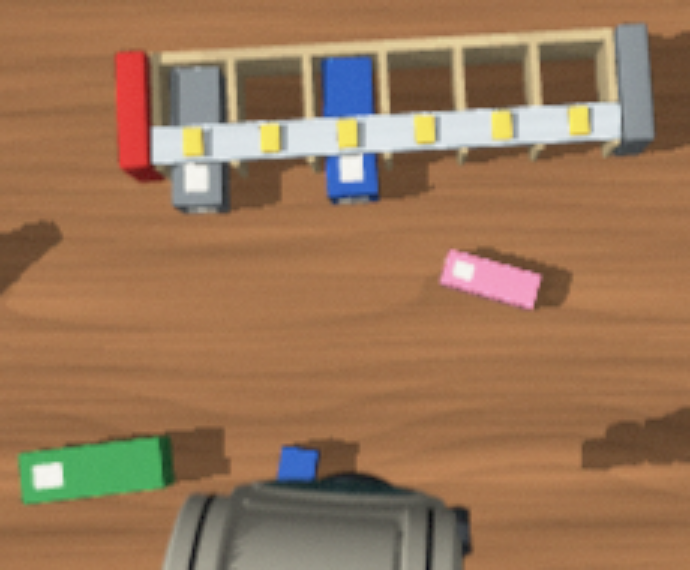

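The blue case is home in the third bay (crop (350,125)): its far end is at rack x about 75.8 mm and y 26 mm, level with the grey case. The change in the tape region should be the arm's shadow, since the arm was never near it.

```bash
python3 -c "
from station import job
print(job.finish_job())"
```

```text
the job is handed in; nothing more can be done
None
```

I touched the first, second and third tabs in order from the red end, then pushed the blue case home in the third bay (far end within about 1 mm of the back wall), handing in at about 14 s of the 72 s; no verdict was shown.

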